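Spin-test two wheel hubs and scrap the one that binds

TASK

Two cart-wheel hubs stand on their stub axles in stands on the bench. Push each hub round by its studs, by a good 30 degrees, to feel whether it runs freely; then lift the unit whose hub binds out by its axle end and put it into the deep, square scrap bin. Leave the free-running unit in its stand and do not disturb the other things on the bench.

Things in the scene. Friction and masses are not known exactly. Their poses are not given: they have to be found in the camera images.
- unit_a_mid (a point): Stub-axle unit, point on its axis 52 mm above its underside, z up, x/y along its base plate. Heights in mm above underside: base plate 90 x 90, 0-8; hub that turns on the axle, 11-50: flange 120 across, top at 42, collar 44 across, top at 50; three upright studs 12 thick, 42-66, 48 from the axis, 120 degrees apart; axle end 26 thick, top at 105, fixed to the plate: grip it here, above the studs. 0.8 kg.
- unit_b_mid (a point): Second unit, same in looks, sizes, point and axes as unit a. Only turning the hubs tells which one binds. Each unit stands in its own fixed square stand (floor 6 mm above the bench, rim 12 mm above that floor, 2 mm play round the plate), which keeps the plate from turning or sliding; it lifts straight out.
- hub_a (a joint): Turn of unit a's hub on its axle, rad, counter-clockwise from above, about 0 at the start, no stops. One stud lies at this angle from the x axis of point unit_a_mid, the others 120 and 240 degrees on. A good hub turns at under 0.1 N: pushed briskly (0.15 m/s) it runs on ahead of the finger by 30 degrees or more, until another stud meets the finger or it slows; a binding one needs about 3 N at a stud and stops dead with the finger.
- hub_b (a joint): The same for unit b's hub and point unit_b_mid.
- bin: Fixed scrap bin of dark sheet steel, square, open on top, 200 x 200 mm outside and 70 mm high, walls and floor 4 mm thick. Origin at the centre of its underside, x and y along its sides. (The shallow divided tray of nuts, 25 mm high, is not the bin.)
Not all that is in view belongs to the job. What is shaped like the part that bears unit_a_mid but pink is not meant.

How it is judged:
By the outcome, as a careful person would: the job done as asked, in the order asked, and still so for the second after the job is handed in, with the robot touching nothing.
It also fails if it takes over 54 s, if anything falls off the work surface, if the arm or the gripper's body presses on something with over 40 N, if the wrist force passes 120 N, or if a joint passes its speed limit or range.

ROBOT

A 6-joint arm with a two-finger parallel gripper is mounted at the origin on the work surface. World frame = base frame: x ahead of the robot, y to its left, z up, the work surface at z = 0. Lengths are in m, angles in degrees, forces in N, time in s.
With the tool pointing down it reaches from about 0.325 to 0.775 m from the base axis. Payload 5.5 kg.
Tool frame: the origin (TCP) lies at the centre of the arm's flange, where the gripper is bolted on; the fingertips stand 182 mm ahead of it and the grasp point (between the pads) lies 163 mm ahead of it; z points along the fingers, y is the direction in which the jaws open and shut (so a half turn about z gives the same grasp; the last joint's range is limited). The gripper opens to 88 mm and grips with 3 to 60 N. Pads are 20 mm wide; open, the fingers measure 115 mm over their backs; the gripper's body (75 mm by 178 mm) begins 61 mm behind the grasp point.
Start: joints at [-79.796, 5.22, 70.514, -0, 104.267, -3.249], TCP at [0.14, -0.584, 0.405] pointing down, gripper open.
Joint ranges: [-164.24, 164.24], [-49.07, 125.15], [9.68, 141.18], [-86.29, 266.29], [3.28, 154.24], [-151.56, 151.56]. Speed limits (degrees/s): [147.25, 147.25, 172.46, 180, 180, 180].

INTERFACE

Orientations are given as [roll, pitch, yaw] about the fixed x, y, z axes, in that order (R = Rz(yaw) Ry(pitch) Rx(roll)).
In Python, from station import r gives the robot as it stands. The module is installed in compiled form; this text tells all that it offers. Calls block until the motion is done:
- r.reach(position, orientation): joint-space move of the TCP to a pose.
- r.servo_line(position, rotation=None, speed=0.15): straight line of the TCP; rotation=None keeps the orientation; speed is the mean speed in m/s.
- r.move_joints(angles): joint-space move.
- r.let_go() and r.grab(squeeze=None): open the fingers fully, or close them until they stop; squeeze is the grip in N (None keeps the last).
- r.wait(seconds).
- r.inverse_kinematics(position, orientation): joint angles nearest the present ones, or None.
- r.sense(): the state.
- r.snapshot(name): name is "side" or "top" or "wrist"; returns a dict with "frame" (400x640x3 uint8, red, green, blue), "fx", "fy", "cx", "cy" (pixels), "R" (3x3) and "t" (3): a world point X has camera coordinates R X + t. Camera axes: x right, y down, z forward; pixel columns grow to the right and rows downward; lengths in m; the calibration is good to about 2 mm. A picture is of the moment at which its call begins. There is no depth.
A pose or a line that the arm cannot do raises r.IKError and nothing moves.
- r.hand_in(): hands the job in, once; it reports no verdict.
The state is a dict: "clock": time; "joints": joint angles; "joint_vel": joint speeds; "joint_torque": joint torques, N m; "tcp_pos": TCP position; "orientation": TCP orientation; "contact_force": force on the tool from outside, world axes, zero at the start; "torque": the same for the moment, N m; "opening": finger opening in m.
Only numpy, scipy, OpenCV 4.12 (cv2) and the standard library are available. Lean on these libraries where they do the work, as an engineer would, in place of code of your own. Each camera call takes 0.05 s, during which the arm holds its last target. There are 200 camera calls.

## Working session

There is one attempt and no reset: what is moved stays moved. The work goes in short steps, each a Python script; the robot and the scene stay as the last script left them, time stands still between calls to the robot, and variables do not carry over. Pictures are saved under pics/ and viewed, about 8 in all and at most 12, crops included, and the job is handed in when it is done.

```bash
mkdir -p pics; python3 - <<'E'
from station import r
import cv2,numpy as np,pickle
for n in("top","side"):
    s=r.snapshot(n); cv2.imwrite(f"pics/{n}0.png",s["frame"][:,:,::-1]); pickle.dump(s,open(f"{n}.pkl","wb"))
    print(n,s["fx"],s["cx"],s["cy"],np.round(s["R"],3).tolist(),np.round(s["t"],3), -np.array(s["R"]).T@s["t"])
print(r.sense())
E
```

```text
top 423.20525159652834 329.80099914608996 201.75998417079083 [[0.088, -0.996, 0.001], [-0.976, -0.086, -0.198], [0.197, 0.017, -0.98]] [-0.104  0.462  0.976] [ 0.26782485 -0.07978738  1.04792067]
side 413.76504623637453 317.3044166809716 201.4898353236701 [[0.986, -0.164, -0.021], [-0.101, -0.496, -0.862], [0.131, 0.853, -0.506]] [-0.486  0.069  1.006] [ 0.35518676 -0.90335522  0.55780453]
{'clock': 0.1, 'joints': array([-7.97952733e+01,  5.25790939e+00,  7.05737387e+01, -1.49806511e-03,
        1.04265935e+02, -3.24849387e+00]), 'joint_vel': array([ 0.03576248, -0.20714494, -0.1474108 ,  0.04495632,  0.04750393,
       -0.0802075 ]), 'joint_torque': array([ 1.35570768e-03, -4.47858882e+01, -4.07570422e+01,  6.99116313e-02,
        2.84546998e-02, -1.05139904e-04]), 'tcp_pos': array([ 0.13959613, -0.58358905,  0.40364116]), 'orientation': array([-1.79902492e+02, -4.07952466e-03,  1.34528492e+01]), 'contact_force': array([-1.06718306,  0.95368112,  0.4662848 ]), 'torque': array([ 0.01661358, -0.01817165, -0.05199016]), 'opening': 0.08783510395118746}
```

View pics/top0.png

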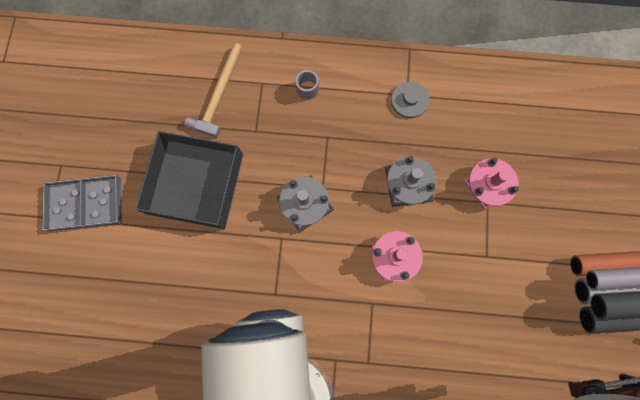

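View pics/side0.png

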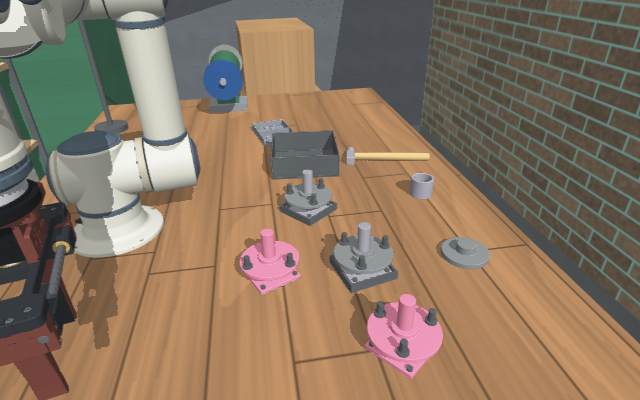

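The top view shows two grey units, at about (303,197) and (415,176). The pink look-alikes are at (399,255) and (494,182), and the bin is at (190,180). I'll enlarge the units and the bin.

```bash
python3 - <<'E'
import cv2
f=cv2.imread("pics/top0.png"); g=cv2.imread("pics/side0.png")
a=cv2.resize(f[155:235,265:345],None,fx=5,fy=5,interpolation=cv2.INTER_CUBIC)
b=cv2.resize(f[145:225,375:455],None,fx=5,fy=5,interpolation=cv2.INTER_CUBIC)
cv2.imwrite("pics/c1.png",cv2.hconcat([a,b]))
E
```

```text
(no output)
```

View pics/c1.png

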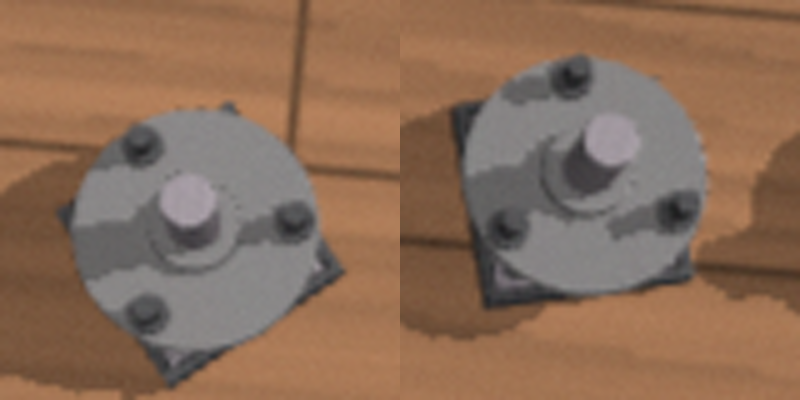

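The crop gives the axle tops at about (302.6,194.8) and (417.4,172.6), with three stud tops around each. I'll compute the positions from these.

```bash
cat > h.py <<'E'
import numpy as np,pickle
def back(s,u,v,z):
    R=np.array(s["R"]);c=-R.T@np.array(s["t"])
    d=R.T@np.array([(u-s["cx"])/s["fx"],(v-s["cy"])/s["fy"],1]); return c+d*(z-c[2])/d[2]
def proj(s,X):
    p=np.array(s["R"])@np.array(X)+s["t"]; return np.array([s["fx"]*p[0]/p[2]+s["cx"],s["fy"]*p[1]/p[2]+s["cy"]])
E
python3 - <<'E'
from h import *
s=pickle.load(open("top.pkl","rb")); q=pickle.load(open("side.pkl","rb"))
U={"L":((302.6,194.8),[(293.6,183.4),(324.2,198.4),(294.6,217.2)]),"R":((417.4,172.6),[(409.8,159.4),(431.2,186.4),(397,189.8)])}
for k,(a,st) in U.items():
    c=back(s,*a,.111); P=[back(s,*p,.072) for p in st]; m=np.mean(P,0)
    print(k,c,m,[(round(np.hypot(*(p-m)[:2]),4),round(np.degrees(np.arctan2(*(p-m)[1::-1])),1)) for p in P],"side",proj(q,c),proj(q,m))
B=[back(s,*p,.07) for p in [(163,132),(243,148),(224,228),(138,212)]]
print(np.round(B,3),np.mean(B,0))
E
```

```text
L [ 0.46687031 -0.00084816  0.111     ] [ 0.46402053 -0.00232347  0.072     ] [(np.float64(0.0468), np.float64(38.1)), (np.float64(0.0473), np.float64(-81.5)), (np.float64(0.0473), np.float64(157.7))] side [305.74690646 171.37670878] [305.24572178 185.85160792]
R [ 0.54179003 -0.2575533   0.111     ] [ 0.53782188 -0.25440128  0.072     ] [(np.float64(0.0474), np.float64(11.1)), (np.float64(0.0474), np.float64(-109.2)), (np.float64(0.0472), np.float64(131.1))] side [362.60366437 225.3854486 ] [359.58298165 241.07667775]
[[0.602 0.357 0.07 ]
 [0.578 0.158 0.07 ]
 [0.381 0.177 0.07 ]
 [0.401 0.383 0.07 ]] [0.49027492 0.26878512 0.07      ]
```

```bash
cat > push.py <<'E'
from station import r
from h import *
import cv2
def push(name,c,phi):
    m=np.radians(phi+30); er=np.array([np.cos(m),np.sin(m)]); et=np.array([-er[1],er[0]])
    P=lambda t,z:[*(np.array(c)+.047*er+t*et),z]
    yaw=(phi+120+180)%360-180
    r.reach(P(-.054,.34),[180,0,yaw]); r.servo_line(P(-.054,.238),speed=.12)
    f0=r.sense()["contact_force"]
    r.servo_line(P(.008,.238),speed=.15)
    s=r.sense(); print(name,"dF tangential",(s["contact_force"]-f0)[:2]@et, s["tcp_pos"]-P(.008,.238))
    r.servo_line(P(0,.238),speed=.1)
    r.servo_line(P(0,.36),speed=.2)
    print(name,"clock",r.sense()["clock"])
def snap(cam,fn):
    s=r.snapshot(cam); cv2.imwrite(f"pics/{fn}.png",s["frame"][:,:,::-1])
E
python3 - <<'E'
from push import *
r.grab(10); print(r.sense()["opening"])
push("L",(.465,-.002),38); snap("side","L_side")
push("R",(.540,-.256),11); snap("top","R_top"); snap("side","R_side")
r.reach([.35,-.45,.4],[180,0,30]); snap("top","after"); print(r.sense()["clock"])
import cv2
f=cv2.imread("pics/after.png")
a=[cv2.resize(f[y:y+80,x:x+80],None,fx=5,fy=5,interpolation=cv2.INTER_CUBIC) for x,y in((265,155),(375,145))]
cv2.imwrite("pics/c2.png",cv2.hconcat(a))
E
```

```text
0.0003173360705461605
L dF tangential 1.3044189379840354 [0.00020302 0.00012001 0.00080603]
L clock 6.5833
R dF tangential -0.8879888287059712 [ 0.00025964 -0.00013655  0.00098616]
R clock 10.475
11.8417
```

View pics/c2.png

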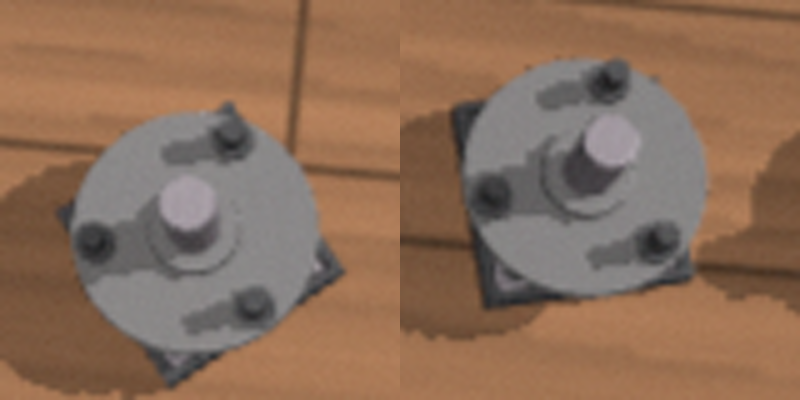

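Unit L's stud moved from crop (143,142) to (95,240), about +60°, which matches the finger stroke. R's studs are now at crop (610,80), (490,193) and (658,240), which suggests it ran on past the stroke. I'll repeat the push on both to confirm, using a shorter stroke.

```bash
cat > ang.py <<'E'
from h import *
s=pickle.load(open("top.pkl","rb"))
def ang(pts,off):
    P=[back(s,off[0]+x/5,off[1]+y/5,.072) for x,y in pts]; m=np.mean(P,0)
    return [round(np.degrees(np.arctan2(*(p-m)[1::-1])),1) for p in P]
E
python3 - <<'E'
from ang import *
L=ang([(233,135),(95,240),(256,303)],(265,155)); R=ang([(210,78),(90,191),(258,238)],(375,145)); print("L",L,"R",R)
import push as p
src=open("push.py").read().replace("t*et),z]","t*et),z]",1)
# shorter second stroke: end 15 mm earlier -> about 40 deg for a binding hub
ns={}; exec(src.replace(".008,",  "-.007,").replace("P(0,","P(-.014,"),ns)
r=p.r
ns["push"]("L",(.465,-.002),L[1]-120 if L[1]>90 else L[0]); 
ns["push"]("R",(.540,-.256),R[0])
r.reach([.35,-.45,.4],[180,0,30]); p.snap("top","after2"); print(r.sense()["clock"])
import cv2
f=cv2.imread("pics/after2.png")
a=[cv2.resize(f[y:y+80,x:x+80],None,fx=5,fy=5,interpolation=cv2.INTER_CUBIC) for x,y in((265,155),(375,145))]
cv2.imwrite("pics/c3.png",cv2.hconcat(a))
E
```

```text
L [np.float64(-16.9), np.float64(103.5), np.float64(-136.7)] R [np.float64(-11.4), np.float64(108.5), np.float64(-130.9)]
L dF tangential 0.55410763573782 [-1.61124204e-05  2.40227967e-04  5.55080952e-04]
L clock 15.95
R dF tangential 0.5274692685067691 [2.33856565e-04 9.73342000e-05 1.04326085e-03]
R clock 19.5833
20.825
```

View pics/c3.png

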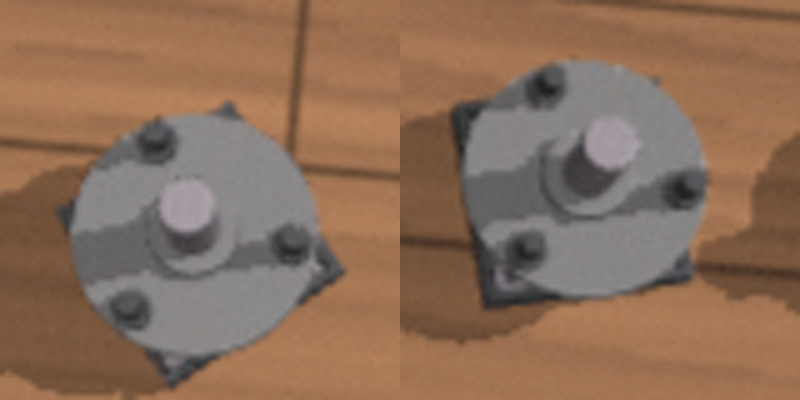

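L's stud is now at (157,138) and R's at (547,82). A multiple of 120° could be hiding in R's figure. I'll compute both, then repeat once while recording pictures straight after each push.

```bash
python3 - <<'E'
from ang import *
print("L",ang([(157,138),(292,242),(130,307)],(265,155)),"R",ang([(147,82),(285,186),(126,247)],(375,145)))
import cv2
a=cv2.imread("pics/L_side.png");b=cv2.imread("pics/R_side.png"); t=cv2.imread("pics/R_top.png")
g=cv2.imread("pics/side0.png")
c=lambda f,x,y:cv2.resize(f[y:y+100,x:x+100],(390,290),interpolation=cv2.INTER_CUBIC)
cv2.imwrite("pics/c4.png",cv2.vconcat([cv2.hconcat([c(g,258,140),c(a,258,140)]),cv2.hconcat([c(b,315,200),c(cv2.imread('pics/R_top.png'),365,130)])]))
E
```

```text
L [np.float64(26.9), np.float64(-92.8), np.float64(147.3)] R [np.float64(26.1), np.float64(-93.8), np.float64(146.2)]
```

View pics/c4.png

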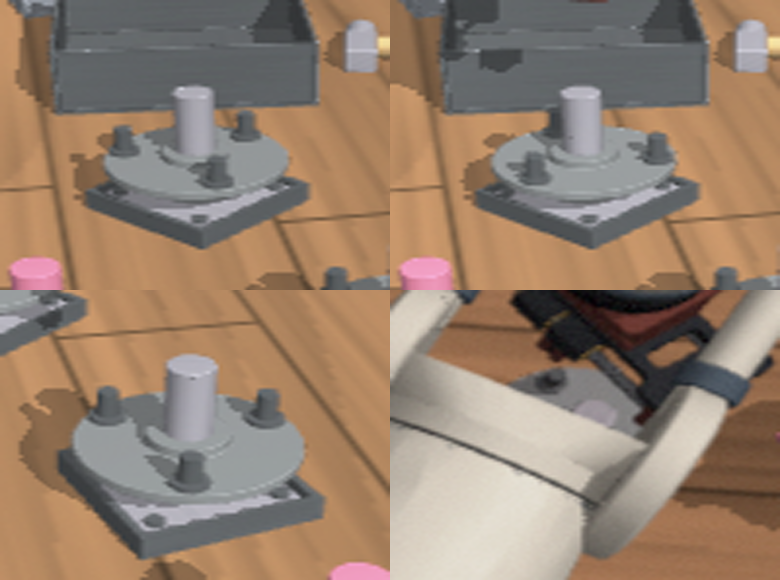

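The first push gives L +65° and R +97°. The second gives L +44° and R +37° (or +157°). That points to L binding, but I want a clear test. I'll push each again and check by frame differences whether the hub still moves after the finger stops.

```bash
python3 - <<'E'
import numpy as np
src=open("push.py").read().replace(".008,","-.007,").replace("P(0,","P(-.007,")
src=src.replace("    r.servo_line(P(-.007,.238),speed=.1)\n","    rec(name)\n")
ns={}
def rec(n):
    r=ns["r"]; F=[r.snapshot("side")["frame"] for _ in range(8)]
    x,y=(258,140) if n=="L" else (315,200)
    d=[int((np.abs(b[y:y+100,x:x+100].astype(int)-a[y:y+100,x:x+100]).max(2)>25).sum()) for a,b in zip(F,F[1:])]
    print(n,"changed px",d)
    ns["cv2"].imwrite(f"pics/rec{n}.png",np.hstack([cv[y:y+100,x:x+100] for cv in F])[:,:,::-1])
ns["rec"]=rec; exec(src,ns)
ns["push"]("L",(.465,-.002),27)
ns["push"]("R",(.540,-.256),26)
E
```

```text
L dF tangential 0.8334311734276687 [ 8.67979255e-05 -1.01973408e-05  7.98922656e-04]
L changed px [37, 30, 14, 10, 3, 5, 6]
L clock 25.2583
R dF tangential -1.1693362285424769 [ 2.59985871e-04 -7.91595818e-05  1.21197792e-03]
R changed px [45, 39, 24, 19, 15, 8, 6]
R clock 29.05
```

```bash
python3 - <<'E'
import cv2
o=[]
for n in "LR":
    f=cv2.imread(f"pics/rec{n}.png"); o.append(cv2.resize(cv2.hconcat([f[:,i*100:i*100+100] for i in(0,2,7)]),None,fx=2.6,fy=2.6,interpolation=cv2.INTER_CUBIC))
cv2.imwrite("pics/c5.png",cv2.vconcat(o))
E
```

```text
(no output)
```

View pics/c5.png

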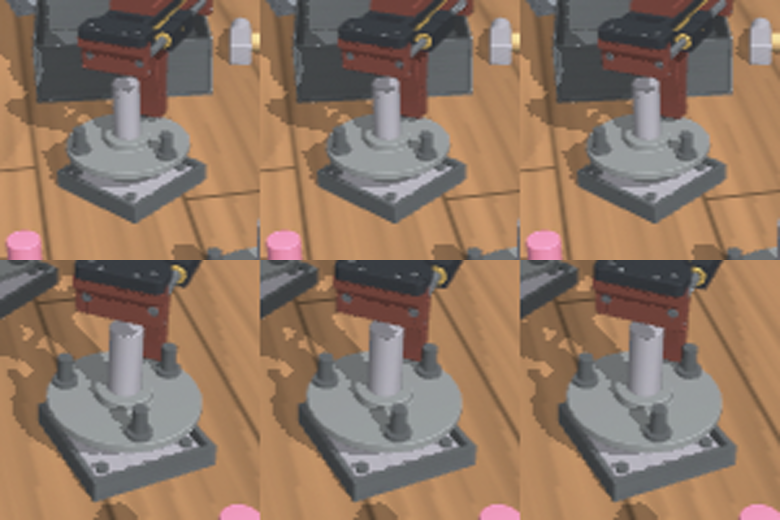

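The hubs stand still here. In R the stud sits to the right of the finger, the trailing side. In L the pushed stud is hidden on the leading side. I'll check this numerically.

```bash
python3 - <<'E'
from h import *
q=pickle.load(open("side.pkl","rb"))
for n,c,pts in(("L",(.465,-.002),[(288.8,190),(321.8,192.3)]),("R",(.54,-.256),[(380,234.2),(340,236.5),(368.8,256.5)])):
    print(n,[(np.round(d:=back(q,*p,.072)[:2]-c,3),round(np.degrees(np.arctan2(d[1],d[0])))) for p in pts])
E
```

```text
L [(array([-0.043, -0.013]), -163), (array([ 0.034, -0.041]), -51)]
R [(array([0.044, 0.017]), 21), (array([-0.037,  0.024]), 147), (array([ 0.002, -0.05 ]), -87)]
```

L stopped dead against the finger on all three pushes. R ran on until its next stud met the finger from behind. So L binds and R is free, and I'll lift L.

```bash
python3 - <<'E'
from push import *
o=[180,0,12]; x,y=.4655,-.0015; b=(.490,.269)
r.let_go()
r.reach([x,y,.34],o); r.servo_line([x,y,.259],speed=.08)
r.grab(35); s=r.sense(); print(s["opening"],s["contact_force"])
r.servo_line([x,y,.30],speed=.06); r.servo_line([x,y,.385],speed=.12)
s=r.sense(); print(s["opening"],s["contact_force"],s["clock"]); snap("side","lift")
r.servo_line([*b,.385],speed=.15); r.servo_line([*b,.258],speed=.08); r.wait(.3)
s=r.sense(); print(s["contact_force"],s["tcp_pos"]); r.let_go()
r.servo_line([*b,.40],speed=.15)
r.reach([.35,-.45,.4],[180,0,30]); snap("side","end_side"); snap("top","end_top"); print(r.sense()["clock"],r.sense()["opening"])
import cv2
cv2.imwrite("pics/end.png",cv2.hconcat([cv2.imread("pics/end_top.png")[20:320,20:420],cv2.imread("pics/end_side.png")[90:390,180:580]]))
E
```

```text
0.025569104718646655 [0.71459011 0.81904762 0.24873551]
0.025372057383520292 [-0.24023933  0.4695415  -8.09323584] 36.5583
[-0.68190845  0.04521324 -7.51317594] [0.49003091 0.2690198  0.25817666]
45.45 0.08744210841689591
```

View pics/end.png

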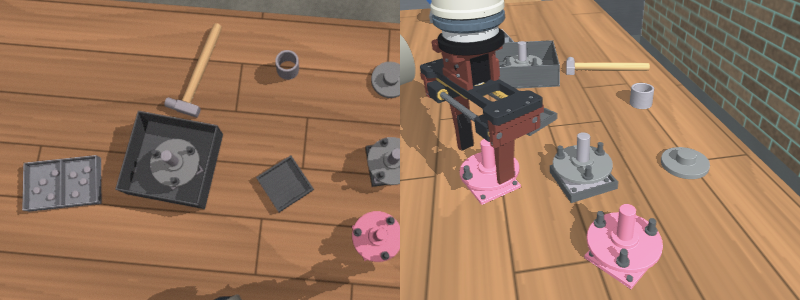

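The binding unit stands upright in the bin at crop (172,160), and its stand at (282,184) is empty. The other grey unit is still in its stand and everything else looks unmoved.

```bash
python3 -c "
from station import r
r.hand_in(); print(r.sense()['clock'])"
```

```text
the job is handed in; nothing more can be done
the job is handed in; nothing more can be done
```

The binding unit is in the scrap bin and the free-running unit is still in its stand. The job is handed in; the robot's clock read 45.5 s at the last check before that.

**Which hub binds:** I pushed each hub three times, first the unit nearer the bin, then the other.
- **Unit nearer the bin (binds):** it turned about 65°, 44° and 45°, matching the finger's stroke each time, and stopped dead with the finger.
- **Other unit (runs free):** it ran on to about 97° on the first push. On the third it ran on until the next stud met the finger from behind, about 120°.

**Lift and placing:** I gripped the binding unit by its axle end. The finger opening read 25.4 mm and the lifted load about 8 N, which fits 0.8 kg. I then lowered it into the bin and let go.

**Last checks:** the final pictures show the binding unit upright in the bin, its stand empty, and the other bench objects where they were, as far as I can see. The arm was clear of everything.

**Checks that did not help:**
- The wrist force during pushing was lost in about 1 N of noise.
- Frame differences after the third push showed nothing, because both hubs had already stopped.
- The free unit's second push read +37° or +157° and could not be told apart.

The verdict therefore rests on the stud positions in the first and third pushes.

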